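# Find the empty cell in the covered crate and stow the record weight

### The job

Press on the crate's covers to feel which cell is empty: that cover sinks, the others stop almost at once. Then, without lifting it, slide the round record weight along the apron and over onto the sunken cover, never over a cover that has not been sunk by about a centimetre first, and press the weight down fully home so that it stands flat in its cell with the cover at the bottom. Leave the other things on the shelf and crate where they are.

Things in the scene. Friction and masses are not known exactly. Their poses are not given: they have to be found in the camera images.
- crate: low dark wooden crate, fixed, 296 (x) by 464 mm (y); flat deck 40 mm high, no raised rims. Origin on the shelf under the middle of the row of four cells: square 106 mm openings at x 0, y -171, -57, 57, 171 mm. x points away from the robot, y along the row. Flat apron at deck height on the robot's side (x -183 to -53 mm), ledge on the far side (53 to 113 mm). Three cells hold an unseen part.
- weight: round steel record weight, a solid-looking puck 90 mm in diameter and 34 mm tall, about 0.3 kg, too wide to grip; origin at the centre of its underside, z up. It starts flat on the apron, its centre about 110 mm on the robot's side of the row's centre line, anywhere along the row.
- cell0 (a point): centre of the first cell (the -y end of the row) at deck height (40 mm above the shelf)
- cell1 (a point): centre of the second cell from the -y end at deck height (40 mm above the shelf)
- cell2 (a point): centre of the third cell from the -y end at deck height (40 mm above the shelf)
- cell3 (a point): centre of the last cell (the +y end) at deck height (40 mm above the shelf)
- cover0 (a joint): grey 103 mm square cover plate of the first cell (the -y end of the row), top flush with the deck at 0; value = how far it is pushed down, in m (bottom stop 0.020). Slides stiffly (about 6 N), no spring, stays where left; does not sink under the weight's own load. Over a stored part it stops about 3 mm down, over the empty cell it goes down 20 mm. Starts 0 to 2 mm down.
- cover1 (a joint): grey 103 mm square cover plate of the second cell from the -y end, top flush with the deck at 0; value = how far it is pushed down, in m (bottom stop 0.020). Slides stiffly (about 6 N), no spring, stays where left; does not sink under the weight's own load. Over a stored part it stops about 3 mm down, over the empty cell it goes down 20 mm. Starts 0 to 2 mm down.
- cover2 (a joint): grey 103 mm square cover plate of the third cell from the -y end, top flush with the deck at 0; value = how far it is pushed down, in m (bottom stop 0.020). Slides stiffly (about 6 N), no spring, stays where left; does not sink under the weight's own load. Over a stored part it stops about 3 mm down, over the empty cell it goes down 20 mm. Starts 0 to 2 mm down.
- cover3 (a joint): grey 103 mm square cover plate of the last cell (the +y end), top flush with the deck at 0; value = how far it is pushed down, in m (bottom stop 0.020). Slides stiffly (about 6 N), no spring, stays where left; does not sink under the weight's own load. Over a stored part it stops about 3 mm down, over the empty cell it goes down 20 mm. Starts 0 to 2 mm down.
- driver: bystander: black-handled hex driver, 190 mm long, lying on the crate's far ledge, roughly along the row; origin under its middle
- jar: bystander: small amber glass jar with a steel cap, 42 mm across, 55 mm tall, standing on the crate's far ledge; origin under its centre
- mug: bystander: blue enamel mug, 82 mm across, with brass drift punches standing in it, 146 mm tall in all; origin under the cup's centre
- roller: bystander: grey rubber mat roller 130 mm wide in an aluminium frame with a short wooden handle, lying on the shelf, 48 mm high; origin under the rubber's centre
- gauge: bystander: chrome depth gauge, 110 mm crossbar and 130 mm blade with a round dial, 29 mm high, lying on the shelf; origin under the crossbar
- splicer: bystander: aluminium tape splicing block, 50 x 150 x 22 mm, lying on the shelf; origin under its centre
Mind the look-alikes: they are no part of the job. What is shaped like the weight but turquoise is not meant.

How it is judged:
By the outcome, as a careful person would: the job done as asked, in the order asked, and still so for the second after the job is handed in, with the robot touching nothing.
It also fails if it takes over 67 s, if anything falls off the work surface, if the arm or the gripper's body presses on something with over 40 N, if the wrist force passes 120 N, or if a joint passes its speed limit or range.

### The arm

A 6-joint arm with a two-finger parallel gripper is mounted at the origin on the work surface. World frame = base frame: x ahead of the robot, y to its left, z up, the work surface at z = 0. Lengths are in mm, angles in rad, forces in N, time in s.
With the tool pointing down it reaches from about 325 to 1000 mm from the base axis. Payload 5.1 kg.
Tool frame: the origin (TCP) lies midway between the tips of the shut fingers; the grasp point (between the pads) lies 19 mm behind it; z points along the fingers, y is the line along which they close (so a half turn about z gives the same grasp; the last joint's range is limited). The gripper opens to 85 mm and grips with 20 to 120 N. Pads are 22 mm wide; open, the fingers measure 114 mm over their backs; the gripper's body (76 mm by 85 mm) begins 54 mm behind the grasp point. The pads swing forward as they close: fully open they stand 13 mm farther back than shut.
Start: joints at [1.082, 0.124, 1.65, -0, 1.367, -0.083], TCP at [256.609, 597.191, 231.322] pointing down, gripper open.
Joint ranges: [-2.61, 2.61], [-1.02, 2.33], [0.03, 2.71], [-1.35, 4.49], [0.32, 2.68], [-2.91, 2.91]. Speed limits (rad/s): [2.57, 2.57, 3.14, 3.14, 3.14, 3.14].

### API

Orientations are given as a unit quaternion [x, y, z, w].
In Python, from cell import r gives the robot as it stands. The module is installed in compiled form; this text tells all that it offers.
- The arm moves only by the tool servo_tool, never from a script. Its argument "moves" is a list of rows, each a list of 3 entries, a list of its own where there are three numbers: the turn, a rotation vector about the tool's x, y, z normalised to -1 to 1, where 1 is 360 degrees, then the shift along the tool's x, y, z normalised to -1 to 1, where 1 is 0.3 m, then the opening, from -1 (shut) to 1 (fully open). A call has exactly 5 rows; each row is the pose to reach, as a shift and turn from the pose commanded when the call began, along the tool's axes at that moment, turning the shorter way round; what a row does not reach only later rows make up. A row lasts 1/8 s, in which the tool goes at most 62.5 mm and 10.7 degrees, less where a joint would pass 70% of its speed; a pose out of reach is approached as far as the arm can. A call with a number of a shift or a turn outside -1 to 1 is refused whole. A call with a gripper value outside its range is refused whole. The fingers move at their own pace and stop on an object; the grip force is fixed at half the most. Time passes only in rows, so rows that repeat a pose let the fingers close, or fill a call up. It gives the time, the measured TCP pose, the force, the opening and the grip force at its end, in the units of the state.
- r.read_state(): the state, without advancing time (a new reading comes with each control period).
- r.grab_frame(name): name is "side" or "top"; returns a dict with "frame" (384x512x3 uint8, red, green, blue), "fx", "fy", "cx", "cy" (pixels), "k1" (the pictures are not rectified: a ray, as slopes to the right and down, at radius r is drawn at 1 + k1 r^2 times it, then the intrinsics apply), "extrinsics" (4x4, takes a point from camera to world coordinates). Camera axes: x right, y down, z forward; pixel columns grow to the right and rows downward; lengths in mm; the calibration is good to about 2 mm. A picture is of the moment at which its call begins. There is no depth.
- r.close_job(): hands the job in; it is judged then, once.
The state is a dict: "time_s": time; "joint_pos": joint angles; "qd": joint speeds; "joint_torque": joint torques, N m; "tcp_pos": TCP position; "tool_rot": TCP orientation; "force": force on the tool from outside, world axes, zero at the start; "moment": the same for the moment, N m; "finger_gap": finger opening in mm; "grasp_force": force on a finger pad.
Only numpy, scipy, OpenCV 4.12 (cv2) and the standard library are available. Lean on these libraries where they do the work, as an engineer would, in place of code of your own. Each camera call takes 0.05 s, during which the arm holds its last target. There are 200 camera calls.

## Working session

There is one attempt and no reset: what is moved stays moved. The work goes in short steps, Python scripts to look and compute and a tool call to move; the robot and the scene stay as the last step left them, time stands still between calls to the robot, and variables do not carry over. Pictures are saved under pics/ and viewed, at most 10 in all, crops included, and the job is handed in when it is done.

Besides the shell and the picture viewer there is one more tool, called after "Request:" as name(argument=value, ...), one argument or row to a line, values as JSON. servo_tool: Moves the arm, as the interface text tells. Scaled input: -1 to 1 covers 0.3 m each way for a shift and 360 degrees each way for a turn. Its arguments: {"type":"object","properties":{"moves":{"type":"array"}},"required":["moves"]}

```bash
mkdir -p pics
cat > h.py <<'E'
import numpy as np,cv2
from cell import r
def ray(f,u,v):
    d=np.array([(u-f['cx'])/f['fx'],(v-f['cy'])/f['fy']]);s=d.copy()
    for _ in range(20): s=d/(1+f['k1']*(s@s))
    E=np.array(f['extrinsics']);return E[:3,3],E[:3,:3]@np.array([s[0],s[1],1])
def onz(f,u,v,z):
    o,d=ray(f,u,v);return o+d*(z-o[2])/d[2]
def proj(f,p):
    E=np.array(f['extrinsics']);c=E[:3,:3].T@(np.array(p)-E[:3,3]);s=c[:2]/c[2]
    s=s*(1+f['k1']*(s@s));return s[0]*f['fx']+f['cx'],s[1]*f['fy']+f['cy']
E
python3 - <<'E'
from h import *
for n in("top","side"):
    f=r.grab_frame(n);cv2.imwrite(f'pics/{n}0.png',cv2.cvtColor(f['frame'],cv2.COLOR_RGB2BGR))
    print(n,f['extrinsics'],f['fx'],f['k1'])
print(r.read_state())
E
```

```text
top [[-5.25118666e-03 -9.81182001e-01  1.93013743e-01  2.13835762e+02]
 [-9.99890160e-01  7.82713883e-03  1.25858285e-02 -3.47247060e+00]
 [-1.38597338e-02 -1.92926452e-01 -9.81115331e-01  1.47723239e+03]
 [ 0.00000000e+00  0.00000000e+00  0.00000000e+00  1.00000000e+00]] 427.43726737681897 0.05666275851075898
side [[-9.91956610e-01 -1.02664873e-01  7.40405769e-02  4.01024749e+02]
 [-1.25124016e-01  7.06893944e-01 -6.96164444e-01  1.00442644e+03]
 [ 1.91327992e-02 -6.99829177e-01 -7.14053961e-01  1.09470472e+03]
 [ 0.00000000e+00  0.00000000e+00  0.00000000e+00  1.00000000e+00]] 422.83841315526854 0.011378438729586415
{'time_s': 0.1, 'joint_pos': array([ 1.08244641e+00,  1.24453703e-01,  1.65155906e+00,  2.37507020e-05,
        1.36750258e+00, -8.25934115e-02]), 'qd': array([-5.38749251e-04, -1.56298140e-03, -1.43097310e-03,  8.53884554e-04,
        5.69968791e-06, -1.50531671e-03]), 'joint_torque': array([ 1.94054564e-04, -4.24929643e+01, -3.66655254e+01,  6.84097131e-06,
        3.90409623e-03, -1.77890206e-05]), 'tcp_pos': array([256.31689354, 596.7184009 , 230.1542198 ]), 'tool_rot': array([ 2.01491647e-01,  9.79489761e-01, -9.19162755e-04, -2.81882031e-04]), 'force': array([-0.33692188, -0.56299095,  0.76400218]), 'moment': array([ 0.03025056,  0.03982897, -0.00929189]), 'grasp_force': 0.0, 'finger_gap': 85.54361895123257}
```

View pics/top0.png

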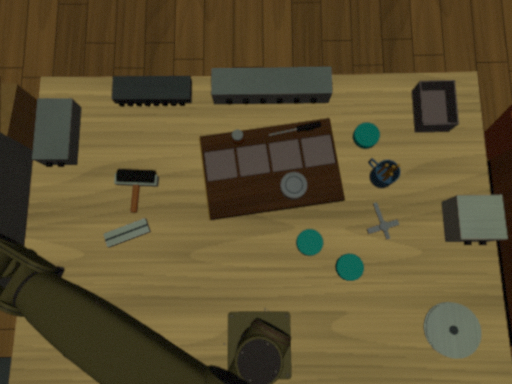

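View pics/side0.png

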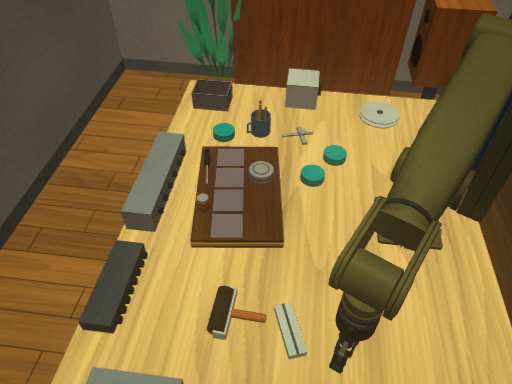

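The top view shows the crate, with its four covers at about (220,164), (253,159), (286,155) and (318,151). The candidates for the weight are a grey puck on the apron at (294,185) and turquoise pucks at (367,135), (310,242) and (350,267). Only the grey one is steel and on the apron, so it fits. The side view agrees, with the weight at (261,170).

Run:
```python
from h import *
f=r.grab_frame("top");im=f['frame']
hsv=cv2.cvtColor(im,cv2.COLOR_RGB2HSV)
for p in[(220,164),(286,155),(270,159),(294,185),(303,185),(260,200)]: print(p,im[p[1],p[0]],hsv[p[1],p[0]])
m=((hsv[...,1]<90)&(hsv[...,2]>70)).astype(np.uint8)*255
roi=np.zeros_like(m);roi[115:220,195:350]=255;m&=roi
P=[]
for c in cv2.findContours(m,cv2.RETR_EXTERNAL,cv2.CHAIN_APPROX_NONE)[0]:
    if cv2.contourArea(c)<150: continue
    q=np.array([onz(f,*p[0],40)[:2] for p in c],np.float32)
    (cx,cy),s,a=cv2.minAreaRect(q); print(cv2.contourArea(c),'rect z40',cx,cy,s,a)
    q=np.array([onz(f,*p[0],74)[:2] for p in c],np.float32);print('  circ z74',cv2.minEnclosingCircle(q))
crop=cv2.resize(im[110:225,190:350],None,fx=5,fy=5,interpolation=cv2.INTER_CUBIC);m2=cv2.resize(m[110:225,190:350],None,fx=2,fy=2)
cv2.imwrite('pics/crop.png',cv2.convertScaleAbs(crop[...,::-1],alpha=1.6))
```

```text
(220, 164) [81 72 66] [12 47 81]
(286, 155) [81 72 65] [13 50 81]
(270, 159) [52 38 27] [ 13 123  52]
(294, 185) [87 91 87] [60 11 91]
(303, 185) [76 78 76] [60  7 78]
(260, 200) [42 23  8] [ 13 206  42]
489.5 rect z40 522.33935546875 -123.668212890625 (85.75652313232422, 87.86908721923828) 88.98789978027344
  circ z74 ((515.3909912109375, -120.84400177001953), 43.85325241088867)
732.5 rect z40 595.140869140625 127.91594696044922 (99.19587707519531, 100.28779602050781) 6.999890327453613
  circ z74 ((586.9583129882812, 125.6788558959961), 65.94342041015625)
722.5 rect z40 611.5579833984375 16.064292907714844 (98.65961456298828, 100.28923034667969) 7.862008571624756
  circ z74 ((601.5590209960938, 16.241336822509766), 65.39839935302734)
722.5 rect z40 627.1216430664062 -96.66580200195312 (98.7030258178711, 100.4438247680664) 7.848667621612549
  circ z74 ((617.3167114257812, -95.3906478881836), 65.01422882080078)
718.0 rect z40 642.71826171875 -209.46871948242188 (98.14472961425781, 98.64957427978516) 8.67601203918457
  circ z74 ((632.4945068359375, -205.02517700195312), 64.91172790527344)
```

View pics/crop.png

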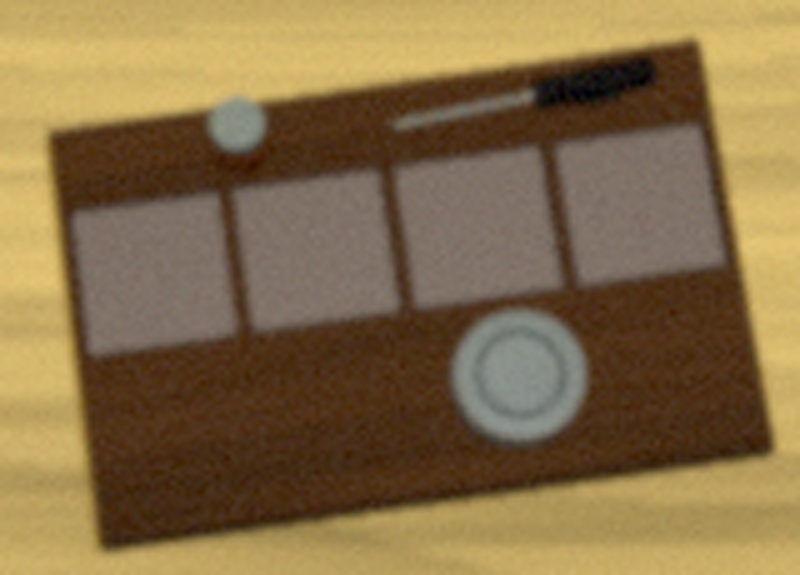

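The crop confirms the grey steel puck at about (520,375) in the crop, on the apron and just in front of the second cover from the right (cell1). The crate yaw comes to about 8°, with the row centre at (619,-40.5). I'll go to cell3 first, with the fingers shut and the tool turned square to the crate.

Request:
servo_tool(
  moves=[
    [[0,0,-0.0869],[-0.829,-0.493,0.2],-1],
    [[0,0,-0.0869],[-0.829,-0.493,0.2],-1],
    [[0,0,-0.0869],[-0.829,-0.493,0.2],-1],
    [[0,0,-0.0869],[-0.829,-0.493,0.2],-1],
    [[0,0,-0.0869],[-0.829,-0.493,0.2],-1],
  ],
)

```text
time_s: 0.78
tcp_pos: [427.4, 360.9, 170.4]
tool_rot: [-0.07, 0.998, -0.0, -0.0]
force: [0.1, 1.2, -0.2]
finger_gap: 0.3
grasp_force: 0.0
```

```bash
cat >> h.py <<'E'
from scipy.spatial.transform import Rotation as Ro
C=np.array([619.1,-40.5]);yaw=0.1402;cx_=np.array([np.cos(yaw),np.sin(yaw)]);cy_=np.array([-np.sin(yaw),np.cos(yaw)])
def go(x,y,z,tooly=None):
    "print crate pose and the normalised shift to crate point (x,y), world z; tooly = wanted angle of tool y in crate frame, deg"
    s=r.read_state();p=s['tcp_pos'];R=Ro.from_quat(s['tool_rot']).as_matrix()
    w=C+x*cx_+y*cy_;d=R.T@(np.array([*w,z])-p)
    ang=np.degrees(np.arctan2(R[1,1],R[0,1])-yaw)
    print('t',s['time_s'],'crate',(p[:2]-C)@cx_,(p[:2]-C)@cy_,'z',p[2],'tooly',ang,'tilt',np.degrees(np.arccos(-R[2,2])),'F',s['force'].round(1),'gap',s['finger_gap'])
    print('shift',(d/300).round(3),'' if tooly is None else -((tooly-ang+180)%360-180)/360, s['joint_pos'].round(2))
E
python3 -c "from h import *;go(0,171,60,90)"
```

```text
t 0.775 crate -133.6797153559511 424.2665821032112 z 170.44454232774223 tooly 89.95081665964838 tilt 0.046357901902555246 F [ 0.1  1.2 -0.2] gap 0.25334670452821745
shift [-0.447 -0.844  0.368] -0.0001366203898656061 [ 0.61 -0.03  1.91 -0.    1.26 -1.1 ]
```

Request:
servo_tool(
  moves=[
    [[0,0,0],[-0.447,-0.844,0.2],-1],
    [[0,0,0],[-0.447,-0.844,0.25],-1],
    [[0,0,0],[-0.447,-0.844,0.3],-1],
    [[0,0,0],[-0.447,-0.844,0.368],-1],
    [[0,0,0],[-0.447,-0.844,0.368],-1],
  ],
)

```text
time_s: 1.4
tcp_pos: [595.7, 129.4, 59.9]
tool_rot: [-0.07, 0.998, 0.0, 0.0]
force: [0.0, 1.5, -0.4]
finger_gap: -0.0
grasp_force: 0.0
```

```bash
python3 -c "from h import *;go(0,171,36,90)"
```

```text
t 1.4 crate 0.5776244284651426 171.50039001637012 z 59.94441351630259 tooly 89.96983205461298 tilt 0.01232187046868112 F [ 0.   1.5 -0.4] gap -0.01209939547167821
shift [ 0.002 -0.002  0.08 ] -8.379984829724032e-05 [ 0.13  0.2   1.87  0.    1.07 -1.58]
```

Request:
servo_tool(
  moves=[
    [[0,0,0],[0,0,0.04],-1],
    [[0,0,0],[0,0,0.065],-1],
    [[0,0,0],[0,0,0.075],-1],
    [[0,0,0],[0,0,0.083],-1],
    [[0,0,0],[0,0,0.088],-1],
  ],
)

```text
time_s: 2.02
tcp_pos: [594.7, 132.2, 37.0]
tool_rot: [-0.071, 0.997, 0.0, -0.0]
force: [-8.1, -1.7, 16.0]
finger_gap: 0.0
grasp_force: 7.9
```

Request:
servo_tool(
  moves=[
    [[0,0,0],[0,0,-0.08],-1],
    [[0,0,0],[0,-0.19,-0.06],-1],
    [[0,0,0],[0,-0.38,-0.06],-1],
    [[0,0,0],[0,-0.38,-0.025],-1],
    [[0,0,0],[0,-0.38,-0.005],-1],
  ],
)

```text
time_s: 2.65
tcp_pos: [611.4, 18.4, 36.6]
tool_rot: [-0.07, 0.998, -0.001, 0.001]
force: [-0.9, -2.9, 4.8]
finger_gap: 0.1
grasp_force: 2.7
```

Request:
servo_tool(
  moves=[
    [[0,0,0],[0,0,0.003],-1],
    [[0,0,0],[0,0,0.005],-1],
    [[0,0,0],[0,0,0.005],-1],
    [[0,0,0],[0,0,0.005],-1],
    [[0,0,0],[0,0,0.005],-1],
  ],
)

```text
time_s: 3.28
tcp_pos: [611.3, 19.1, 35.1]
tool_rot: [-0.07, 0.998, 0.0, 0.001]
force: [0.4, -1.2, 5.1]
finger_gap: 0.2
grasp_force: 2.5
```

Here the cover keeps sinking at about 5 N, so cell2 looks like the empty one. I'll press further.

Request:
servo_tool(
  moves=[
    [[0,0,0],[0,0,0.015],-1],
    [[0,0,0],[0,0,0.03],-1],
    [[0,0,0],[0,0,0.045],-1],
    [[0,0,0],[0,0,0.055],-1],
    [[0,0,0],[0,0,0.06],-1],
  ],
)

```text
time_s: 3.9
tcp_pos: [611.5, 19.0, 19.8]
tool_rot: [-0.07, 0.998, 0.0, -0.0]
force: [-11.2, -1.5, 26.4]
finger_gap: 0.3
grasp_force: 13.1
```

```bash
python3 -c "from h import *;go(-110,130,110,0)"
```

```text
t 3.9 crate 0.7570734181741958 60.03216993429864 z 19.845516295310958 tooly 90.03969434329737 tilt 0.04416028668389615 F [-11.2  -1.5  26.4] gap 0.32256780776843125
shift [ 0.369  0.234 -0.3  ] 0.2501102620647149 [-0.06  0.26  1.88  0.    1.   -1.77]
```

Cover2 is at its bottom stop (20 mm), so cell2 is the empty one. I'll lift and go round to the -y side of the weight, turning 90° and half opening the fingers to make a V for pushing.

Request:
servo_tool(
  moves=[
    [[0,0,0],[0,0,-0.2],-1],
    [[0,0,0.25],[0.1,-0.1,-0.38],-1],
    [[0,0,0.25],[0.383,-0.667,-0.38],0],
    [[0,0,0.25],[0.383,-0.667,-0.38],0.18],
    [[0,0,0.25],[0.383,-0.667,-0.38],0.18],
  ],
)

```text
time_s: 4.53
tcp_pos: [526.0, -190.2, 129.7]
tool_rot: [0.303, 0.953, 0.001, -0.0]
force: [-0.1, 0.0, -0.0]
finger_gap: 49.9
grasp_force: 0.0
```

```bash
python3 -c "from h import *;go(-114,-140,130,0)"
```

```text
t 4.525 crate -113.10173436997952 -135.1819111758285 z 129.70609226618376 tooly 46.74580369346444 tilt 0.09550227146317297 F [-0.1  0.  -0. ] gap 49.90243278290937
shift [-0.009 -0.014 -0.001] 0.1298494547040679 [-0.44  0.01  1.95  0.    1.19 -1.4 ]
```

Request:
servo_tool(
  moves=[
    [[0,0,0.13],[-0.009,-0.014,0],0.18],
    [[0,0,0.13],[-0.009,-0.014,0],0.18],
    [[0,0,0.13],[-0.009,-0.014,0.1],0.18],
    [[0,0,0.13],[-0.009,-0.014,0.18],0.18],
    [[0,0,0.13],[-0.009,-0.014,0.18],0.18],
  ],
)

```text
time_s: 5.15
tcp_pos: [524.5, -192.7, 72.4]
tool_rot: [0.655, 0.755, -0.0, -0.004]
force: [0.1, -0.2, 0.3]
finger_gap: 50.7
grasp_force: 0.0
```

Run:
```python
from h import *
go(-114,-118,46,0)
for n in("top","side"):
    f=r.grab_frame(n);im=f['frame']
    u,v=map(int,proj(f,[530,-130,60]));c=im[max(0,v-60):v+60,u-80:u+80]
    cv2.imwrite(f'pics/{n}1.png',cv2.convertScaleAbs(cv2.resize(c[...,::-1],None,fx=5,fy=5),alpha=1.5));print(n,u-80,v-60)
```

```text
t 5.15 crate -114.98224060693454 -137.45480022510318 z 72.3650713491103 tooly 0.09008033466101913 tilt 0.4270082049050165 F [ 0.1 -0.2  0.3] gap 50.65582991510412
shift [0.064 0.004 0.088] 0.00025022315183617947 [-0.45  0.08  1.98  0.    1.09 -0.59]
top 215 120
side 177 109
```

View pics/side1.png

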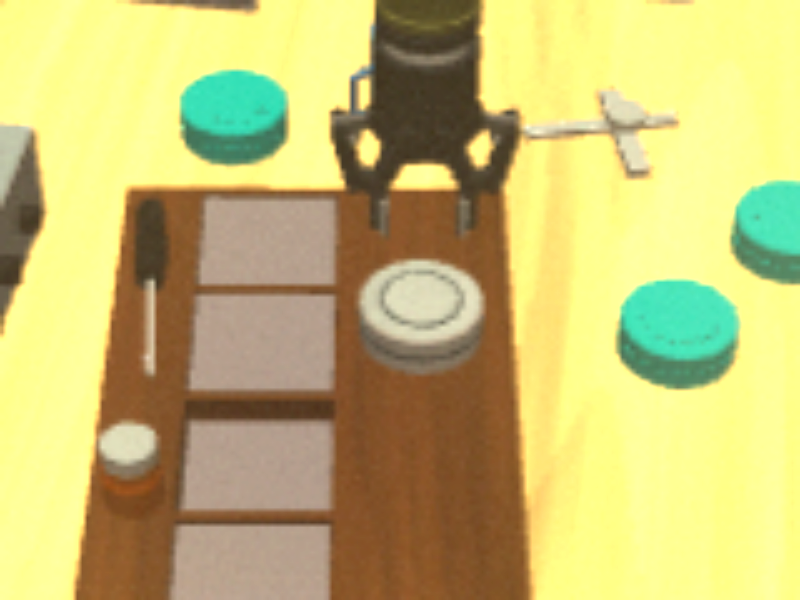

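The side crop shows the half-open fingers at (380,215) and (465,215) astride the line behind the weight at (420,310). Cover2 is clearly sunken, at (257,465). Next I'll lower and push gently along +y.

Request:
servo_tool(
  moves=[
    [[0,0,0],[0,0.003,0.05],0.18],
    [[0,0,0],[0.0,0.003,0.088],0.18],
    [[0,0,0],[0.03,0.003,0.088],0.18],
    [[0,0,0],[0.06,0.003,0.088],0.18],
    [[0,0,0],[0.09,0.003,0.088],0.18],
  ],
)

```text
time_s: 5.88
tcp_pos: [524.2, -167.6, 50.5]
tool_rot: [0.654, 0.756, 0.0, 0.001]
force: [-1.0, -0.5, 0.0]
finger_gap: 50.3
grasp_force: 0.4
```

Request:
servo_tool(
  moves=[
    [[0,0,0],[0.03,0,0],0.18],
    [[0,0,0],[0.07,0,0],0.18],
    [[0,0,0],[0.11,0,0],0.18],
    [[0,0,0],[0.15,0,0],0.18],
    [[0,0,0],[0.19,0,0],0.18],
  ],
)

```text
time_s: 6.5
tcp_pos: [515.8, -111.1, 50.3]
tool_rot: [0.654, 0.756, 0.0, 0.0]
force: [1.2, -2.8, 2.1]
finger_gap: 50.3
grasp_force: 1.3
```

```bash
cat >> h.py <<'E'
def weight():
    f=r.grab_frame("top");im=f['frame'];hsv=cv2.cvtColor(im,cv2.COLOR_RGB2HSV)
    c=(im.astype(int));m=((hsv[...,1]<30)&(hsv[...,2]>65)).astype(np.uint8)*255
    roi=np.zeros_like(m);roi[140:215,205:340]=255;m&=roi
    for q in cv2.findContours(m,cv2.RETR_EXTERNAL,cv2.CHAIN_APPROX_NONE)[0]:
        if cv2.contourArea(q)<100: continue
        w=np.array([onz(f,*p[0],74)[:2] for p in q],np.float32);(x,y),rr=cv2.minEnclosingCircle(w)
        d=np.array([x,y])-C;print('weight?',cv2.contourArea(q),'crate',d@cx_,d@cy_,'r',rr)
    return f
E
python3 -c "
from h import *
go(-114,8,46,0);f=weight();cv2.imwrite('pics/top2.png',cv2.convertScaleAbs(cv2.resize(f['frame'][110:225,190:350,::-1],None,fx=5,fy=5),alpha=1.6))"
```

```text
t 6.5 crate -112.10131313157021 -55.460353243288786 z 50.325073335433494 tooly 0.23913303825136856 tilt 0.047136090341301465 F [ 1.2 -2.8  2.1] gap 50.33205624410201
shift [ 0.212 -0.005  0.014] 0.0006642584395871312 [-0.31  0.04  2.06 -0.    1.03 -0.46]
```

View pics/top2.png

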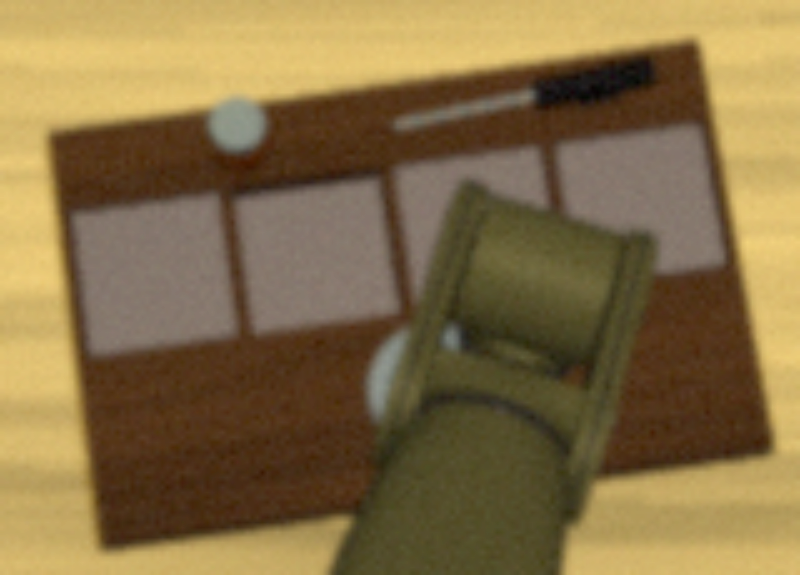

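The top crop shows the weight's left edge at about (367,385), so the weight is at y≈-7 and sits about 48.5 mm ahead of the TCP as planned. I'll push on to y=57.

Request:
servo_tool(
  moves=[
    [[0,0,0],[0.05,-0.003,0],0.18],
    [[0,0,0],[0.1,-0.005,0],0.18],
    [[0,0,0],[0.15,-0.005,0],0.18],
    [[0,0,0],[0.19,-0.005,0],0.18],
    [[0,0,0],[0.21,-0.005,0],0.18],
  ],
)

```text
time_s: 7.18
tcp_pos: [504.9, -48.7, 49.9]
tool_rot: [0.654, 0.756, -0.0, -0.0]
force: [0.5, -1.9, 0.5]
finger_gap: 50.1
grasp_force: 1.0
```

```bash
python3 -c "
from h import *
go(-140,-30,130,90)"
```

```text
t 7.175 crate -114.21303584335492 7.8633079268442785 z 49.89326042220876 tooly 0.2798352731990301 tilt 0.014989388030469215 F [ 0.5 -1.9  0.5] gap 50.09175406480843
shift [-0.126 -0.087 -0.267] -0.2492226797966694 [-0.2  -0.    2.11 -0.    1.03 -0.35]
```

Request:
servo_tool(
  moves=[
    [[0,0,0],[-0.08,0,0],0.18],
    [[0,0,0],[-0.08,0,-0.2],0.18],
    [[0,0,-0.25],[-0.08,-0.1,-0.267],0.18],
    [[0,0,-0.25],[0.1,-0.236,-0.267],0.18],
    [[0,0,-0.25],[0.164,-0.236,-0.267],0.18],
  ],
)

```text
time_s: 7.8
tcp_pos: [425.2, -9.5, 129.1]
tool_rot: [0.416, 0.909, 0.0, -0.001]
force: [0.1, -0.3, -0.0]
finger_gap: 50.2
grasp_force: 0.0
```

```bash
python3 -c "
from h import *
go(-185,57,130,90)"
```

```text
t 7.8 crate -187.65016927728317 57.762498265252276 z 129.0503481840944 tooly 32.7751385441584 tilt 0.13317337108638574 F [ 0.1 -0.3 -0. ] gap 50.164732388071286
shift [-0.007  0.006 -0.003] -0.15895794848844885 [-0.15 -0.31  2.23  0.    1.22 -0.86]
```

Request:
servo_tool(
  moves=[
    [[0,0,-0.159],[0,0,0],0.18],
    [[0,0,-0.159],[0,0,0],0.18],
    [[0,0,-0.159],[0,0,0],0.18],
    [[0,0,-0.159],[0,0,0],0.18],
    [[0,0,-0.159],[0,0,0],0.18],
  ],
)

```text
time_s: 8.43
tcp_pos: [427.5, -10.5, 129.5]
tool_rot: [-0.04, 0.999, 0.001, -0.001]
force: [1.0, 0.5, 0.2]
finger_gap: 50.4
grasp_force: 0.0
```

```bash
python3 -c "
from h import *
go(-187,57,80,90);f=weight();cv2.imwrite('pics/top3.png',cv2.convertScaleAbs(cv2.resize(f['frame'][110:225,190:350,::-1],None,fx=5,fy=5),alpha=1.6))
f=r.grab_frame('side');u,v=map(int,proj(f,[500,15,60]));cv2.imwrite('pics/side3.png',cv2.convertScaleAbs(cv2.resize(f['frame'][v-60:v+60,u-80:u+80,::-1],None,fx=5,fy=5),alpha=1.5))"
```

```text
t 8.425 crate -185.55936043751123 56.49635799740118 z 129.54520569757975 tooly 86.51786232053499 tilt 0.09856092861069918 F [1.  0.5 0.2] gap 50.422163073270376
shift [0.005 0.001 0.165] -0.009672604665180589 [-0.15 -0.31  2.23  0.    1.22 -1.8 ]
```

View pics/top3.png

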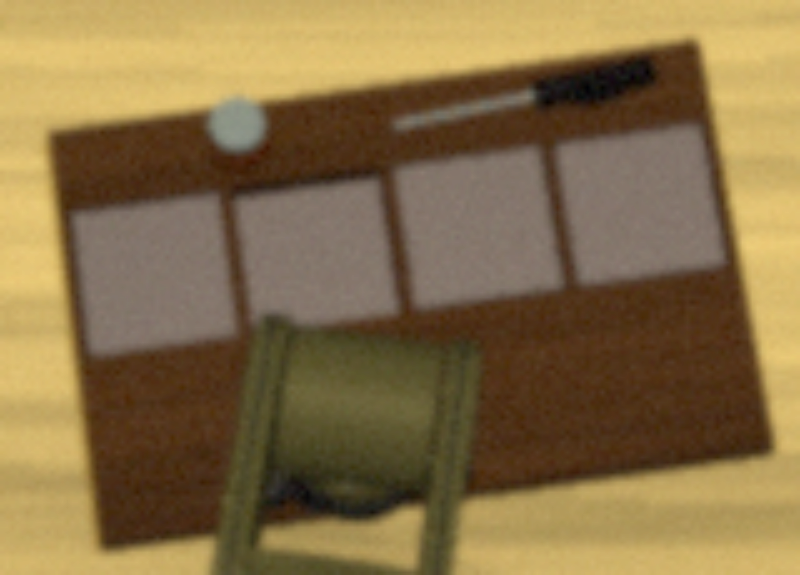

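The top view hides the weight under the wrist, so I'll use the side view.

View pics/side3.png

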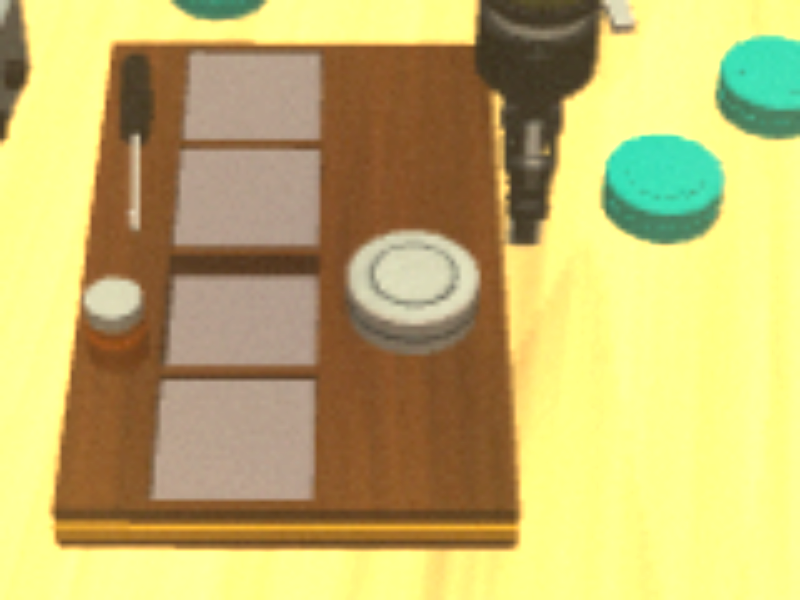

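Run:
```python
from h import *
f=r.grab_frame('side');u,v=map(int,proj(f,[500,15,60]));print(u-80,v-60)
w=C-114*cx_+57*cy_;print('expected centre top px in crop',(np.array(proj(f,[*w,74]))-[u-80,v-60])*5)
im=f['frame'];hsv=cv2.cvtColor(im,cv2.COLOR_RGB2HSV);m=((hsv[...,1]<40)&(hsv[...,2]>65)).astype(np.uint8)*255
k=np.zeros_like(m);k[v-60:v+60,u-80:u+80]=255
for q in cv2.findContours(m&k,cv2.RETR_EXTERNAL,cv2.CHAIN_APPROX_NONE)[0]:
    if cv2.contourArea(q)<60: continue
    P=np.array([onz(f,*p[0],74)[:2] for p in q],np.float32)-C
    P=np.c_[P@cx_,P@cy_];print(cv2.contourArea(q),P.min(0),P.max(0))
```

```text
180 138
expected centre top px in crop [410.65329592 273.87560494]
```

In the side crop the weight's top centre is at (413,277). I predicted (411,274) for y=57, so it lines up with the sunken cell. Now I'll lower behind it and push it in +x.

Request:
servo_tool(
  moves=[
    [[0,0,-0.0097],[0.005,0.002,0.15],0.18],
    [[0,0,-0.0097],[0.005,0.002,0.275],0.18],
    [[0,0,-0.0097],[-0.02,0.002,0.275],0.18],
    [[0,0,-0.0097],[-0.05,0.002,0.275],0.18],
    [[0,0,-0.0097],[-0.08,0.002,0.275],0.18],
  ],
)

```text
time_s: 9.2
tcp_pos: [454.0, -8.7, 49.6]
tool_rot: [-0.067, 0.998, -0.0, 0.001]
force: [-2.2, 0.0, 1.4]
finger_gap: 50.3
grasp_force: 1.2
```

```bash
python3 -c "
from h import *
go(-100,57,46,90)"
```

```text
t 9.2 crate -159.03183509083627 54.50918986209267 z 49.575469298497545 tooly 89.63652664901157 tilt 0.1578500674042327 F [-2.2  0.   1.4] gap 50.309022915050505
shift [-0.197  0.01   0.012] -0.0010096481971901185 [-0.14 -0.13  2.23  0.    1.04 -1.84]
```

Request:
servo_tool(
  moves=[
    [[0,0,0],[-0.04,0.003,0],0.18],
    [[0,0,0],[-0.08,0.006,0],0.18],
    [[0,0,0],[-0.12,0.008,0],0.18],
    [[0,0,0],[-0.16,0.009,0],0.18],
    [[0,0,0],[-0.195,0.01,0],0.18],
  ],
)

```text
time_s: 9.82
tcp_pos: [510.2, 2.3, 47.5]
tool_rot: [-0.067, 0.998, 0.0, -0.0]
force: [-3.5, -0.4, 2.7]
finger_gap: 50.1
grasp_force: 2.0
```

```bash
python3 -c "
from h import *
go(-50,57,47,90)"
```

```text
t 9.825 crate -101.85000975024481 57.57699138262362 z 47.50707636396684 tooly 89.66948326988013 tilt 0.017314886673335042 F [-3.5 -0.4  2.7] gap 50.14039615051369
shift [-0.173 -0.001  0.002] -0.0009181020281107837 [-0.1   0.01  2.1  -0.    1.03 -1.81]
```

Request:
servo_tool(
  moves=[
    [[0,0,0],[-0.035,0,0],0.18],
    [[0,0,0],[-0.07,0,0],0.18],
    [[0,0,0],[-0.105,0,0],0.18],
    [[0,0,0],[-0.14,0,0],0.18],
    [[0,0,0],[-0.17,0,0],0.18],
  ],
)

```text
time_s: 10.45
tcp_pos: [560.5, 9.1, 47.3]
tool_rot: [-0.067, 0.998, 0.0, -0.0]
force: [-0.6, -0.9, -0.1]
finger_gap: 50.3
grasp_force: 0.6
```

```bash
python3 -c "
from h import *
go(-50,57,47,90)
f=r.grab_frame('side');u,v=map(int,proj(f,[600,15,60]));cv2.imwrite('pics/side4.png',cv2.convertScaleAbs(cv2.resize(f['frame'][v-60:v+60,u-80:u+80,::-1],None,fx=5,fy=5),alpha=1.5))"
```

```text
t 10.45 crate -51.07655568024562 57.26710042000652 z 47.27422947961195 tooly 89.66417395476573 tilt 0.02212495514583905 F [-0.6 -0.9 -0.1] gap 50.294996265930926
shift [-0.004 -0.001  0.001] -0.0009328501256507909 [-0.08  0.12  1.99  0.    1.03 -1.78]
```

View pics/side4.png

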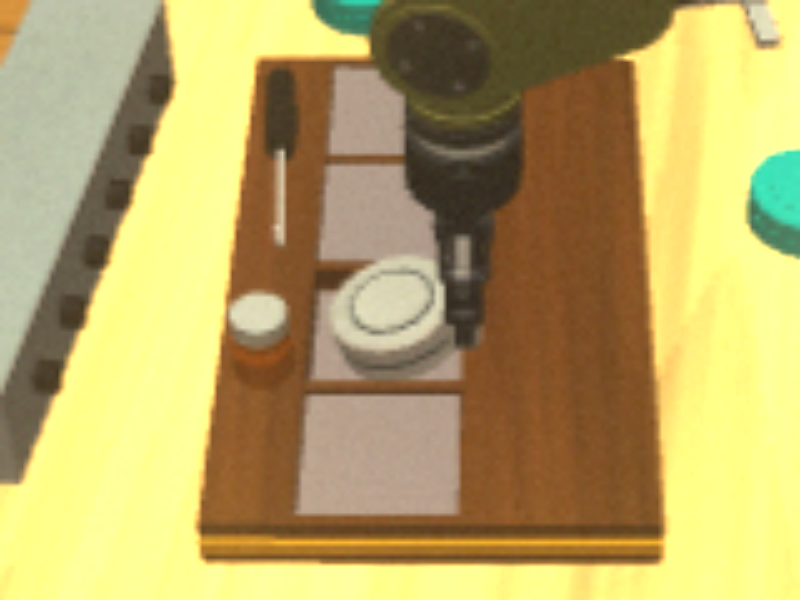

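The side crop shows the weight tipped into cell2, with its centre at about (392,305) and its rear still on the rim. I'll push a bit further.

Request:
servo_tool(
  moves=[
    [[0,0,0],[-0.01,0,0],0.18],
    [[0,0,0],[-0.02,0,0],0.18],
    [[0,0,0],[-0.028,0,0],0.18],
    [[0,0,0],[-0.028,0,0],0.18],
    [[0,0,0],[-0.028,0,0],0.18],
  ],
)

```text
time_s: 11.12
tcp_pos: [568.4, 10.1, 47.7]
tool_rot: [-0.067, 0.998, -0.0, 0.0]
force: [-1.3, -0.4, 0.6]
finger_gap: 50.5
grasp_force: 0.9
```

```bash
python3 -c "
from h import *
go(-35,57,80,90)
f=r.grab_frame('side');u,v=map(int,proj(f,[600,15,60]));cv2.imwrite('pics/side5.png',cv2.convertScaleAbs(cv2.resize(f['frame'][v-60:v+60,u-80:u+80,::-1],None,fx=5,fy=5),alpha=1.5))"
```

```text
t 11.125 crate -43.16498092171335 57.16786390575111 z 47.65058267583681 tooly 89.66419874051199 tilt 0.01616681511214195 F [-1.3 -0.4  0.6] gap 50.48950831052943
shift [-0.027 -0.    -0.108] -0.0009327812763555382 [-0.08  0.13  1.97  0.    1.04 -1.78]
```

View pics/side5.png

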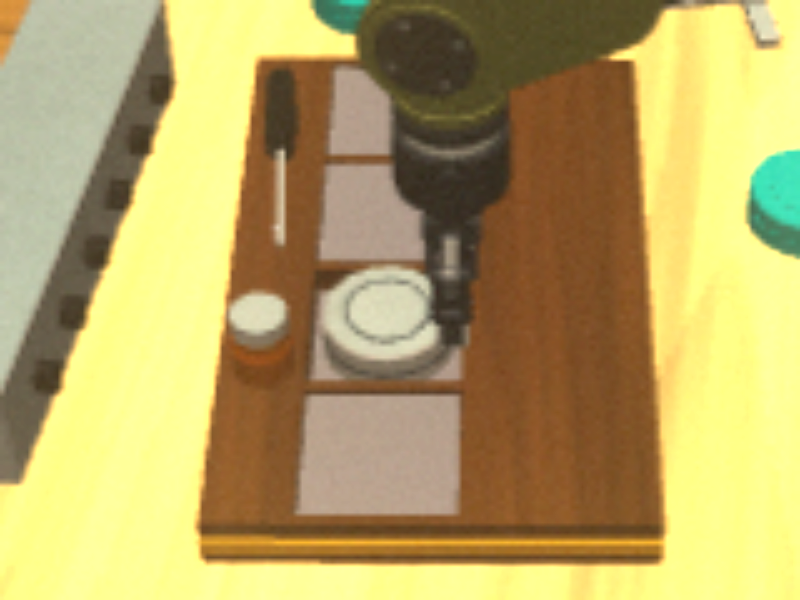

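The weight has dropped in and looks flat, at about (390,315). I'll back off, close the fingers and press on its centre.

Request:
servo_tool(
  moves=[
    [[0,0,0],[0.03,0,0],0.18],
    [[0,0,0],[0.03,0,-0.15],0.0],
    [[0,0,0],[-0.05,0,-0.15],-1],
    [[0,0,0],[-0.145,0,-0.15],-1],
    [[0,0,0],[-0.145,0,-0.1],-1],
  ],
)

```text
time_s: 11.8
tcp_pos: [613.8, 15.8, 79.1]
tool_rot: [-0.067, 0.998, -0.0, 0.002]
force: [-0.2, 0.2, -0.1]
finger_gap: 0.3
grasp_force: 0.0
```

Request:
servo_tool(
  moves=[
    [[0,0,0],[0,0,0.03],-1],
    [[0,0,0],[0,0,0.055],-1],
    [[0,0,0],[0,0,0.07],-1],
    [[0,0,0],[0,0,0.08],-1],
    [[0,0,0],[0,0,0.085],-1],
  ],
)

```text
time_s: 12.42
tcp_pos: [611.1, 15.9, 54.0]
tool_rot: [-0.067, 0.998, 0.0, -0.001]
force: [-9.0, -0.0, 14.5]
finger_gap: -0.1
grasp_force: 7.6
```

```bash
python3 -c "
from h import *
go(0,57,54,90)"
```

```text
t 12.425 crate -0.08483944662022758 56.93193892461036 z 53.95404124855242 tooly 89.6748148268379 tilt 0.11494236622578174 F [-9.  -0.  14.5] gap -0.06605378203174425
shift [-0.  0. -0.] -0.0009032921476724532 [-0.06  0.21  1.87 -0.    1.06 -1.77]
```

Contact is at z=54.0, which is exactly home (20+34), at 14.5 N. I'll press a little harder, then lift straight off and clear the view.

Request:
servo_tool(
  moves=[
    [[0,0,0],[0,0,0.007],-1],
    [[0,0,0],[0,0,0.007],-1],
    [[0,0,0],[0,0,0.007],-1],
    [[0,0,0],[0,0,-0.05],-1],
    [[0,0,0],[0,0,-0.2],-1],
  ],
)

```text
time_s: 13.05
tcp_pos: [609.5, 16.0, 110.5]
tool_rot: [-0.067, 0.998, 0.0, -0.002]
force: [0.1, -1.1, -0.5]
finger_gap: -0.1
grasp_force: 0.0
```

Request:
servo_tool(
  moves=[
    [[0,0,0],[0,0,-0.3],-1],
    [[0,0,0],[0.3,0,-0.4],-1],
    [[0,0,0],[0.5,0,-0.4],-1],
    [[0,0,0],[0.7,0,-0.4],-1],
    [[0,0,0],[0.7,0,-0.4],-1],
  ],
)

```text
time_s: 13.68
tcp_pos: [401.5, -12.4, 233.0]
tool_rot: [-0.067, 0.998, -0.0, 0.001]
force: [-0.3, -0.1, 0.4]
finger_gap: 0.2
grasp_force: 0.0
```

```bash
python3 -c "
from h import *
go(0,57,54,90)
a=r.grab_frame('side');u,v=map(int,proj(a,[600,15,60]));A=a['frame'][v-60:v+60,u-65:u+65]
b=r.grab_frame('top');B=b['frame'][105:225,195:325]
w=C+57*cy_;print('expected px',(np.array(proj(a,[*w,54]))-[u-65,v-60])*3,(np.array(proj(b,[*w,54]))-[195,105])*3+[390,0])
cv2.imwrite('pics/end.png',cv2.convertScaleAbs(cv2.resize(np.hstack([A,B])[...,::-1],None,fx=3,fy=3),alpha=1.5))"
```

```text
t 13.675 crate -211.51029663660174 58.250847661166816 z 232.9533621742599 tooly 89.65649717753699 tilt 0.14816165840419684 F [-0.3 -0.1  0.4] gap 0.15986055338060323
shift [-0.704  0.001  0.598] -0.0009541745068416516 [-0.16 -0.47  2.17 -0.    1.44 -1.87]
expected px [188.06124427 185.35007282] [562.96415125 161.11780885]
```

View pics/end.png

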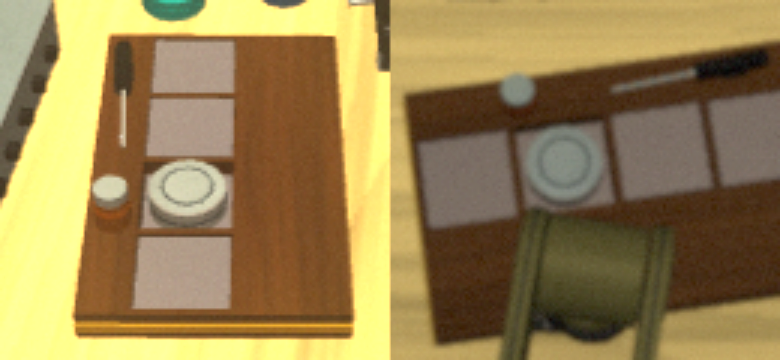

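The weight stands flat in cell2, at side (187,187) and top (563,162), both within 2 px of the predicted positions. The jar and driver haven't moved and the arm is clear, so I'm handing in.

```bash
python3 -c "
from cell import r
print(r.close_job())"
```

```text
the job is handed in; nothing more can be done
None
```

I found cell2 empty (its cover sank the full 20 mm), slid the weight along the apron onto it without lifting it, and pressed it home flat; the job was handed in at about 14 s, and no verdict came back.

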